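# Clear the lid box and hold its sprung cover open

### The arm

A 6-joint arm with a two-finger parallel gripper is mounted at the origin on the work surface. World frame = base frame: x ahead of the robot, y to its left, z up, the work surface at z = 0. Lengths are in m, angles in degrees, forces in N, time in s.
With the tool pointing down it reaches from about 0.35 to 0.975 m from the base axis. Payload 4.9 kg.
Tool frame: the origin (TCP) lies midway between the tips of the shut fingers; the grasp point (between the pads) lies 19 mm behind it; z points along the fingers, y is the line along which they close (so a half turn about z gives the same grasp; the last joint's range is limited). The gripper opens to 85 mm and grips with 20 to 120 N. Pads are 22 mm wide; open, the fingers measure 114 mm over their backs; the gripper's body (76 mm by 85 mm) begins 54 mm behind the grasp point. The pads swing forward as they close: fully open they stand 13 mm farther back than shut.
Start: joints at [66.864, 3.019, 92.412, -0, 84.569, -6.818], TCP at [0.176, 0.6, 0.231] pointing down, gripper open.
Joint ranges: [-172.51, 172.51], [-57.92, 126.97], [3.15, 148.05], [-58.71, 238.71], [5.1, 150.11], [-179.66, 179.66]. Speed limits (degrees/s): [147.25, 147.25, 180, 180, 180, 180].

### API

Orientations are given as [roll, pitch, yaw] about the fixed x, y, z axes, in that order (R = Rz(yaw) Ry(pitch) Rx(roll)).
In Python, from station import readout, cams, ticket gives the robot as it stands.
- The arm moves only by the shell command python3 -m handwheel 'ROWS' [FORCE]. ROWS is JSON, a list of rows, each a list of 7 numbers: the turn, a rotation vector about the tool's x, y, z each as a share of 1.5 rad, from -1 to 1, then the shift along the tool's x, y, z each as a share of 100 mm, from -1 to 1, then the opening, from -1 (shut) to 1 (fully open). In form: [[wx, wy, wz, dx, dy, dz, gripper], ...]. A call has 1 to 10 rows; each row is the pose to reach, as a shift and turn from the pose commanded when the call began, along the tool's axes at that moment; what a row does not reach only later rows make up. A row lasts 1/10 s, in which the tool goes at most 50 mm and 8.59 degrees, less where a joint would pass 70% of its speed; a pose out of reach is approached as far as the arm can. A call with a number of a shift or a turn outside -1 to 1 is refused whole. A call with a gripper value outside its range is refused whole. The fingers move at their own pace and stop on an object; FORCE is the grip in N (left out, the last holds). Time passes only in rows, so rows that repeat a pose let the fingers close. It gives the time, the measured TCP pose, the force, the opening and the grip force at its end, in the units of the state.
- readout.get_obs(): the state, without advancing time (a new reading comes with each control period).
- cams.grab_frame(name): name is "scene" or "top" or "wrist"; returns the picture (420x560x3 uint8, blue, green, red); there is no depth.
- cams.camera_params(name): a dict with "K" (3x3 intrinsics, pixels), "R" (3x3) and "t" (3): a world point X has camera coordinates R X + t; the wrist camera has in their place "mount" (4x4, takes a point from camera to tool coordinates, whose origin is the TCP and whose axes are the flange's). Camera axes: x right, y down, z forward; pixel columns grow to the right and rows downward; lengths in m; the calibration is good to about 2 mm. A picture is of the moment at which its call begins: read the wrist's pose just before it. camera_params takes no time and is no camera call.
- ticket.hand_in(): hands the job in; it is judged then, once.
The state is a dict: "time": time; "q": joint angles; "joint_velocities": joint speeds; "effort": joint torques, N m; "ee_pos": TCP position; "tcp_rot": TCP orientation; "wrist_force": force on the tool from outside, world axes, zero at the start; "ft_torque": the same for the moment, N m; "opening": finger opening in m; "grasp_force": force on a finger pad.
Only numpy, scipy, OpenCV 4.12 (cv2) and the standard library are available. Lean on these libraries where they do the work, as an engineer would, in place of code of your own. Each camera call takes 0.05 s, during which the arm holds its last target. There are 200 camera calls.

### The job

Take the amber jar off the green cover of the lid box and stand it gently upright in the grey drip tray, leaving the other jars where they are. Then lift the sprung cover by its handle past its balance point without letting it fly fully open, ease it back, and finish still holding it with the gripper, motionless, about ten degrees short of the balance point, so the class can take jar lids out. Do not let go at the end.

Things in the scene. Friction and masses are not known exactly. Their poses are not given: they have to be found in the camera images.
- jar_center (a point): Centre (half-way up) of the loose amber glass jar that stands on the cover at the start: open-topped, 85 mm tall, straight body 60 mm in diameter up to 60 mm above its foot, neck above it 54 mm. Its z axis points out of the mouth. About 0.16 kg.
- tray: Grey drip tray, fixed, 240 mm (its x) by 200 mm (its y), rim 18 mm high and 5 mm thick. Origin under its centre on the table; its inner floor lies 5 mm above the table. Its far (+x) half holds two clear jars, about 60 mm beyond the centre and 55 mm either side of it; its near (-x) half is free.
- crate: Plywood lid box, fixed, 180 mm (its x) by 220 mm (its y), 100 mm high, closed by a flat green steel cover 6 mm thick whose top is 106 mm above the table. Origin under the centre of the box; its x axis points from the handle side to the hinge side. On each side at the hinge, a grey disc 92 mm across is marked with an arc: white up to 0.75 rad, green from 0.75 to 1.0 rad, red above; the cover's side edge shows against it. The discs are markings only and cannot be touched.
- cover_hinge (a point): Point on the hinge line (along the box's y axis, far rim of the box), midway along it, 103 mm above the table. Fixed to the box.
- cover_handle (a point): Middle of the cover's steel handle bar: a round bar 12 mm thick and 100 mm long, parallel to the hinge, in the plane of the cover, 235 mm from the hinge line; there is 49 mm of free space between the bar and the cover's front edge, crossed only by the handle's two arms 50 mm either side of the middle. It moves with the cover, on an arc of 235 mm radius; with the cover shut it is 103 mm above the table.
- cover (a joint): Opening angle of the cover about its hinge, rad: 0 shut and level, growing as the handle edge rises; stop at 1.5. The cover weighs 0.7 kg and has an assisting spring: the balance point is at 1.05 (60 degrees). Below it the cover falls shut when let go, above it the spring throws it open to the stop. Moving it takes under 2 N at the handle.
- clear_jar_a_center (a point): Centre of a loose clear glass jar in the tray, same shape as the amber one (60 mm wide, 85 mm tall); leave alone.
- clear_jar_b_center (a point): Centre of the second loose clear jar in the tray, same shape; leave alone.
- honey_center (a point): Centre of a loose closed honey jar, 68 mm wide and 100 mm tall, standing on the table beyond the box and tray; leave alone.
Not all that is in view belongs to the job. Leave any blue or red look-alike of the part that bears jar_center alone.

How it is judged (in metres and radians):
On the way, in this order (a step that is already met when the one before it is completed fails the run):
1. the amber jar stands upright on the tray's floor, let go and at rest (angle between jar_center's own z axis and vertical below 0.12 rad and x of jar_center in the frame of tray between -0.092 and 0.092 m and y of jar_center in the frame of tray between -0.072 and 0.072 m and z of jar_center in the frame of tray below 0.052 m and linear speed of jar below 0.03 m/s and contact force between the fingers and jar below 0.02 N), for 0.3 s.
2. the fingers have raised the cover past its balance point (all of step 1 and value of joint cover above 1.08 rad and contact force between the fingers and cover above 0.03 N), for 0.1 s.
At the end, for the whole second after the job is handed in: The gripper's fingers touch and carry the cover, which stands still (under 0.05 rad/s) between 0.75 and 1.0 rad, that is 3 to 17 degrees below its balance point; no jar props it; the amber jar stands upright (within 0.12 rad) on the tray's floor inside the rim, untouched by the fingers and at rest (all of step 1 and value of joint cover between 0.75 and 1 rad and velocity of joint cover between -0.05 and 0.05 rad/s and contact force between the fingers and cover above 0.03 N and contact force between cover and jar below 0.02 N and contact force between cover and honey below 0.02 N); the arm keeps its last pose, push and grip.
It fails at once if the cover flies open (beyond 1.4 rad) (value of joint cover above 1.4 rad).
It fails at once if the amber jar is dropped: it moves faster than 0.55 m/s while no finger touches it (linear speed of jar above 0.55 m/s and contact force between the fingers and jar below 0.02 N).
It fails at once if the amber jar is tipped beyond 0.7 rad (angle between jar_center's own z axis and vertical above 0.7 rad).
It fails at once if a bystander jar is moved more than 20 mm or tipped beyond 0.3 rad (distance of any of clear_jar_a_center, clear_jar_b_center, honey_center from where it was at the start of the episode above 0.02 m or angle between any of clear_jar_a_center, clear_jar_b_center, honey_center's own z axis and vertical above 0.3 rad).
It also fails if it takes over 64 s, if anything falls off the work surface, if the arm or the gripper's body presses on something with over 40 N, if the wrist force passes 120 N, or if a joint passes its speed limit or range.

## Working session

There is one attempt and no reset: what is moved stays moved. The work goes in short steps, Python scripts to look and compute and a shell command to move; the robot and the scene stay as the last step left them, time stands still between calls to the robot, and variables do not carry over. Pictures are saved under pics/ and viewed, at most 12 in all, crops included, and the job is handed in when it is done.

```bash
mkdir -p pics; ls; python3 - <<'E'
from station import readout,cams
import cv2,numpy as np
o=readout.get_obs();print(o)
for n in("scene","top"):
    cv2.imwrite(f"pics/{n}0.png",cams.grab_frame(n));p=cams.camera_params(n);print(n,p)
print(cams.camera_params("wrist"))
E
```

```text
pics
{'time': 0.0, 'q': array([ 6.68633817e+01,  3.05654494e+00,  9.24910678e+01, -2.36429383e-04,
        8.45693626e+01, -6.82002885e+00]), 'joint_velocities': array([ 0.06974399,  0.07166503, -0.04669322,  0.0706401 , -0.08959164,
       -0.00649219]), 'effort': array([ 8.64431295e-04, -3.93697894e+01, -3.70169377e+01, -1.60020204e-04,
        7.49001105e-03,  1.45342426e-06]), 'ee_pos': array([0.17536562, 0.59924916, 0.23008143]), 'tcp_rot': array([-1.79883824e+02, -1.36572798e-02,  1.63683419e+02]), 'wrist_force': array([-0.35780339, -0.1193676 ,  0.49398266]), 'ft_torque': array([-0.05424931,  0.06335406, -0.05144561]), 'grasp_force': 0.0, 'opening': 0.08538193435330982}
scene {'K': array([[455.98362545,   0.        , 281.58482352],
       [  0.        , 455.98362545, 217.75213271],
       [  0.        ,   0.        ,   1.        ]]), 'R': array([[ 0.59930224,  0.8005203 ,  0.00201699],
       [ 0.65689897, -0.49033832, -0.57275831],
       [-0.45751565,  0.3445803 , -0.81972181]]), 't': array([-0.40895234, -0.28430341,  1.44837264])}
top {'K': array([[464.66831718,   0.       
[... 170 characters left out ...]
5.67016395e-03],
       [-9.83003821e-01, -2.60231574e-02, -1.81731347e-01],
       [ 1.81817275e-01, -9.54934642e-04, -9.83331870e-01]]), 't': array([0.057212  , 0.60133513, 0.93494518])}
{'K': array([[323.13527112,   0.        , 286.52138587],
       [  0.        , 323.13527112, 207.68195322],
       [  0.        ,   0.        ,   1.        ]]), 'mount': array([[-5.48302462e-04, -9.62709841e-01, -2.70535507e-01,
         6.75346867e-02],
       [ 9.99999811e-01, -4.52675491e-04, -4.15868549e-04,
        -2.01575084e-04],
       [ 2.77895951e-04, -2.70535684e-01,  9.62709908e-01,
        -1.42239338e-01],
       [ 0.00000000e+00,  0.00000000e+00,  0.00000000e+00,
         1.00000000e+00]])}
```

View pics/top0.png

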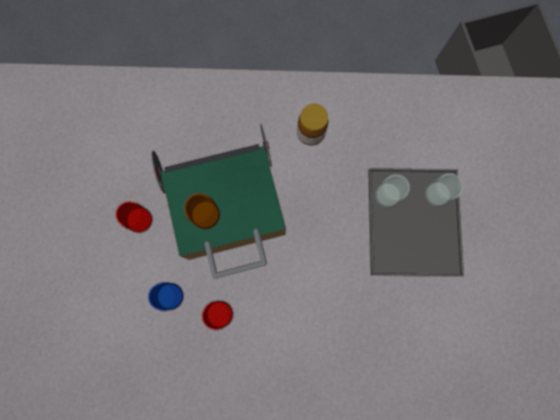

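View pics/scene0.png

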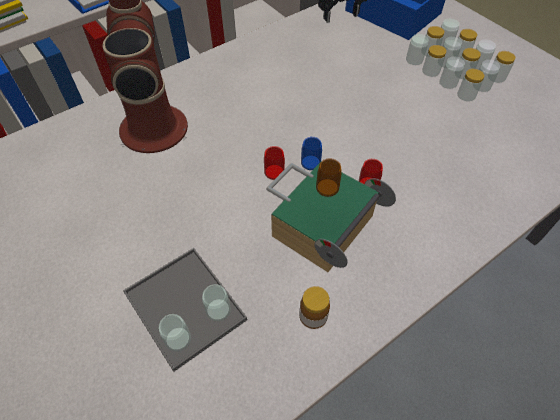

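Top view: the amber jar stands on the green cover at about (203,210). The look-alikes are red at (133,217) and (217,315), and blue at (166,296). Only the jar at (203,210) is amber and on the cover. The handle bar is near (240,270), the tray corners near (369,170), (457,170), (463,275) and (371,274), and the honey jar at (313,122). I'll confirm in an enlarged crop.

```bash
python3 - <<'E'
import cv2
i=cv2.imread("pics/top0.png")[130:290,140:300]
i=cv2.convertScaleAbs(i,alpha=1.6)
cv2.imwrite("pics/crop1.png",cv2.resize(i,(592,592),interpolation=cv2.INTER_CUBIC))
E
```

```text
(no output)
```

View pics/crop1.png

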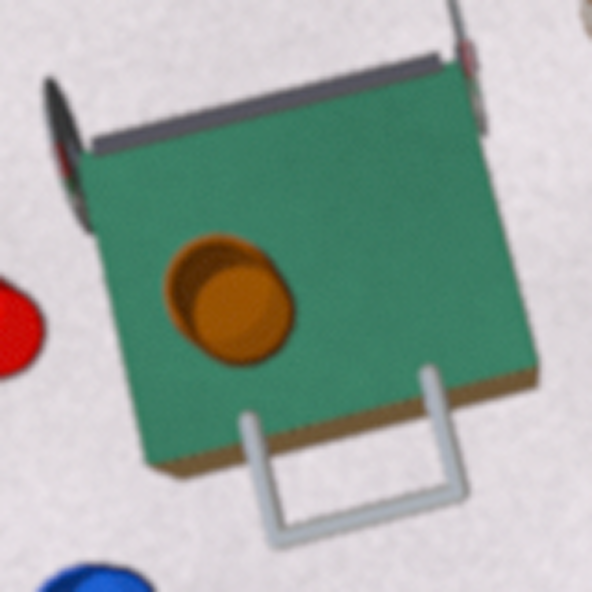

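The crop confirms the open amber jar on the green cover: base about (232,305) in crop pixels, mouth to the upper left. The handle bar ends are at (278,540) and (462,492). Cover corners are (80,155), (150,463), (538,368) and (462,62). Next I compute positions.

```bash
cat > h.py <<'E'
import numpy as np
from station import readout,cams
from scipy.spatial.transform import Rotation as Ro
def cam(n):
    p=cams.camera_params(n)
    if n!="wrist": return p["K"],p["R"],p["t"]
    o=readout.get_obs();T=np.eye(4);T[:3,:3]=Ro.from_euler("xyz",o["tcp_rot"],degrees=True).as_matrix();T[:3,3]=o["ee_pos"]
    M=np.linalg.inv(T@p["mount"]);return p["K"],M[:3,:3],M[:3,3]
def ray(c,uv,z):
    K,R,t=c;d=R.T@np.linalg.solve(K,[uv[0],uv[1],1]);C=-R.T@t;return C+d*(z-C[2])/d[2]
def proj(c,X):
    K,R,t=c;x=K@(R@np.array(X)+t);return x[:2]/x[2]
def tool(X):  # world displacement to target TCP, in tool axes, in shares
    o=readout.get_obs();R=Ro.from_euler("xyz",o["tcp_rot"],degrees=True).as_matrix()
    return (R.T@(np.array(X)-o["ee_pos"])/0.1).round(3)
E
python3 - <<'E'
from h import *
c=cam("top");f=lambda x,y:(140+x/3.7,130+y/3.7)
print("C",-c[1].T@c[2])
for n,p,z in [("barL",(278,540),.103),("barR",(462,492),.103),("cHL",(80,155),.106),("cFL",(150,463),.106),("cFR",(538,368),.106),("cHR",(462,62),.106),("jarbase",(232,304),.106),("mouth",(227,298),.191)]:
    print(n,ray(c,f(*p),z).round(4))
tr=[ray(c,p,.018) for p in [(369,170),(457,170),(463,275),(371,274)]]
for t in tr: print("tray",t.round(3))
print("tc",np.mean(tr,0))
for p in [(317,132)]: print("honey",ray(c,p,.05))
b=ray(c,f(232,304),.106)
# silhouettes for the jar with this base
import numpy as np
for r,z in((.03,.106),(.03,.166),(.027,.191)):
    q=np.array([proj(c,[b[0]+r*np.cos(a),b[1]+r*np.sin(a),z]) for a in np.linspace(0,6.28,60)]);q=(q-[140,130])*3.7
    print(z,q.min(0).round(),q.max(0).round())
s=cam("scene");print([proj(s,[b[0],b[1],z]).round() for z in(.106,.191)],proj(s,np.mean(tr,0)))
E
```

```text
C [0.41967146 0.07373404 1.02831844]
barL [0.4555 0.1989 0.103 ]
barR [0.4835 0.1017 0.103 ]
cHL [0.6634 0.3187 0.106 ]
cFL [0.4944 0.269  0.106 ]
cFR [0.5512 0.0626 0.106 ]
cHR [0.7228 0.1092 0.106 ]
jarbase [0.582 0.23  0.106]
mouth [0.57   0.2182 0.191 ]
tray [ 0.704 -0.123  0.018]
tray [ 0.709 -0.322  0.018]
tray [ 0.475 -0.324  0.018]
tray [ 0.472 -0.126  0.018]
tc [ 0.58968138 -0.22370774  0.018     ]
honey [ 0.77840086 -0.00279923  0.05      ]
0.106 [177. 250.] [287. 359.]
0.166 [154. 226.] [272. 341.]
0.191 [150. 220.] [259. 327.]
[array([330., 188.]), array([333., 167.])] [183.1491898  302.69354128]
```

```bash
for i in 1; do
python3 -m handwheel '[[0,0,0,-0.3,-0.15,0,1],[0,0,0,-0.65,-0.32,0,1],[0,0,0,-1,-0.5,0,1]]' 25
python3 -m handwheel '[[0,0,0,-0.35,-0.18,0,1],[0,0,0,-0.7,-0.35,0,1],[0,0,0,-1,-0.5,0,1]]'
python3 -m handwheel '[[0,0,0,-0.35,-0.18,0,1],[0,0,0,-0.7,-0.35,0,1],[0,0,0,-1,-0.5,0,1]]'
python3 -m handwheel '[[0,0,0,-0.35,-0.18,0,1],[0,0,0,-0.7,-0.35,0,1],[0,0,0,-1,-0.5,0,1],[0,0,0,-1,-0.5,0,1],[0,0,0,-1,-0.5,0,1]]'
done
python3 - <<'E'
from h import *
import cv2
c=cam("wrist");cv2.imwrite("pics/w1.png",cams.grab_frame("wrist"))
print(proj(c,[.577,.225,.106]),proj(c,[.577,.225,.191]),tool([.577,.225,.131]))
E
```

```text
time: 0.4
ee_pos: [0.2579, 0.5227, 0.2306]
tcp_rot: [-179.9, -0.0, 163.8]
wrist_force: [0.4, -0.4, 0.1]
opening: 0.0855
grasp_force: 0.0
time: 0.7
ee_pos: [0.3404, 0.446, 0.2307]
tcp_rot: [-180.0, -0.0, 163.7]
wrist_force: [1.2, -0.0, -0.8]
opening: 0.0854
grasp_force: 0.0
time: 1.0
ee_pos: [0.4223, 0.37, 0.2308]
tcp_rot: [-180.0, -0.0, 163.6]
wrist_force: [-0.4, 0.6, 0.1]
opening: 0.0855
grasp_force: 0.0
time: 1.5
ee_pos: [0.5032, 0.295, 0.2306]
tcp_rot: [-180.0, -0.1, 163.6]
wrist_force: [0.8, -0.6, 0.1]
opening: 0.0853
grasp_force: 0.0
[236.99254737 294.17818658] [218.28208577 360.6350871 ] [-0.912 -0.469  0.997]
```

View pics/w1.png

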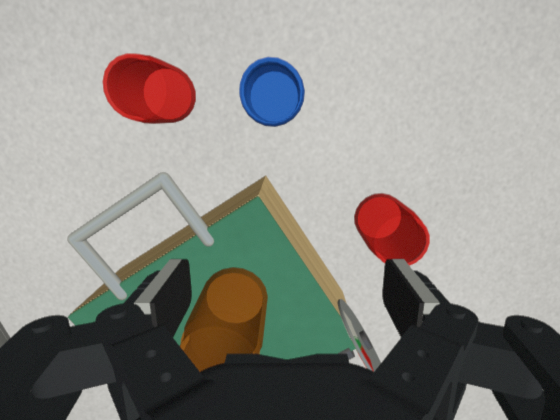

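The wrist view shows the amber jar's floor circle at (235,298), against a predicted (237,294), so they agree within 3 mm. The blue and red jars are well clear. I'll go over the jar, come down and grip.

```bash

python3 -m handwheel '[[0,0,0,-0.3,-0.16,0,1],[0,0,0,-0.65,-0.34,0,1],[0,0,0,-0.93,-0.48,0,1],[0,0,0,-0.93,-0.48,0,1],[0,0,0,-0.93,-0.48,0,1]]'
python3 -m handwheel '[[0,0,0,0,0,0.25,1],[0,0,0,0,0,0.5,1],[0,0,0,0,0,0.75,1],[0,0,0,0,0,0.9,1],[0,0,0,0,0,0.99,1],[0,0,0,0,0,0.99,1],[0,0,0,0,0,0.99,1]]'
python3 -m handwheel '[[0,0,0,0,0,0,0.6],[0,0,0,0,0,0,0.5],[0,0,0,0,0,0,0.3],[0,0,0,0,0,0,0.1],[0,0,0,0,0,0,0.1],[0,0,0,0,0,0,0],[0,0,0,0,0,0,0],[0,0,0,0,0,0,0]]' 25
```

```text
time: 2.05
ee_pos: [0.5784, 0.2241, 0.231]
tcp_rot: [180.0, -0.1, 163.7]
wrist_force: [-0.0, -0.2, 0.3]
opening: 0.085
grasp_force: 0.0
time: 2.75
ee_pos: [0.5795, 0.2238, 0.1335]
tcp_rot: [179.9, 0.1, 163.7]
wrist_force: [0.0, 0.2, 0.5]
opening: 0.0856
grasp_force: 0.0
time: 3.55
ee_pos: [0.5797, 0.2233, 0.1338]
tcp_rot: [180.0, 0.1, 163.7]
wrist_force: [-1.4, -1.9, 6.2]
opening: 0.0576
grasp_force: 26.2
```

```bash

python3 -m handwheel '[[0,0,0,0,0,-0.05,0],[0,0,0,0,0,-0.15,0],[0,0,0,0,0,-0.35,0],[0,0,0,0,0,-0.6,0],[0,0,0,0,0,-0.8,0],[0,0,0,0,0,-0.8,0]]'
python3 - <<'E'
from h import *
import cv2
cv2.imwrite("pics/s2.png",cams.grab_frame("scene"));print(tool([.538,-.224,.2138]))
E
```

```text
time: 4.15
ee_pos: [0.581, 0.2238, 0.2165]
tcp_rot: [179.8, 0.3, 163.7]
wrist_force: [0.7, -0.4, -1.0]
opening: 0.0576
grasp_force: 27.3
[-8.550e-01 -4.413e+00 -2.000e-03]
```

View pics/s2.png

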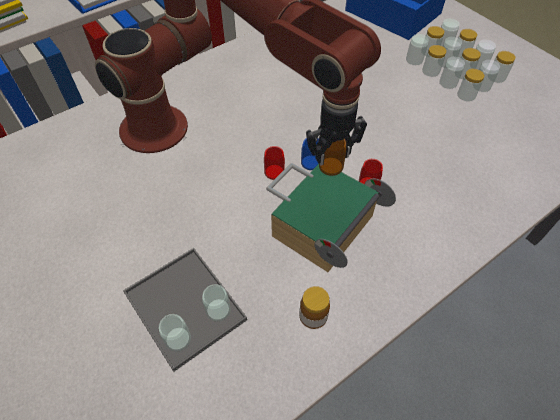

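The jar is held upright above the cover at (333,157). I'll carry it to the tray.

```bash

python3 -m handwheel '[[0,0,0,-0.03,-0.12,0,0],[0,0,0,-0.08,-0.35,0,0],[0,0,0,-0.13,-0.62,0,0],[0,0,0,-0.17,-0.88,0,0]]'
python3 -m handwheel '[[0,0,0,-0.06,-0.27,0,0],[0,0,0,-0.11,-0.58,0,0],[0,0,0,-0.17,-0.88,0,0]]'
python3 -m handwheel '[[0,0,0,-0.06,-0.28,0,0],[0,0,0,-0.11,-0.58,0,0],[0,0,0,-0.17,-0.88,0,0]]'
python3 -m handwheel '[[0,0,0,-0.06,-0.28,0,0],[0,0,0,-0.11,-0.58,0,0],[0,0,0,-0.17,-0.88,0,0]]'
python3 -m handwheel '[[0,0,0,-0.06,-0.28,0,0],[0,0,0,-0.11,-0.55,0,0],[0,0,0,-0.15,-0.77,0,0],[0,0,0,-0.17,-0.88,0,0],[0,0,0,-0.17,-0.88,0,0],[0,0,0,-0.17,-0.88,0,0]]'
python3 - <<'E'
from h import *
import cv2
c=cam("scene")
print(tool([.538,-.224,.034]))
cv2.imwrite("pics/s3.png",cv2.resize(cams.grab_frame("scene")[120:390,80:320],None,fx=2.2,fy=2.2,interpolation=2))
E
```

```text
time: 4.6
ee_pos: [0.5692, 0.1323, 0.2097]
tcp_rot: [-179.9, -0.2, 163.7]
wrist_force: [-0.2, -0.4, -1.3]
opening: 0.0574
grasp_force: 27.3
time: 4.9
ee_pos: [0.5605, 0.043, 0.2098]
tcp_rot: [-179.9, -0.2, 163.7]
wrist_force: [-0.0, 0.4, -2.3]
opening: 0.0573
grasp_force: 27.3
time: 5.2
ee_pos: [0.5521, -0.0461, 0.2099]
tcp_rot: [-180.0, -0.2, 163.7]
wrist_force: [0.2, 0.0, -1.8]
opening: 0.0574
grasp_force: 27.3
time: 5.5
ee_pos: [0.5436, -0.1351, 0.2099]
tcp_rot: [180.0, -0.2, 163.7]
wrist_force: [0.9, -0.1, -1.8]
opening: 0.0573
grasp_force: 27.3
time: 6.1
ee_pos: [0.5365, -0.2223, 0.2114]
tcp_rot: [179.9, -0.1, 163.7]
wrist_force: [0.6, -0.3, -2.2]
opening: 0.0573
grasp_force: 27.3
[-0.022 -0.014  1.774]
```

View pics/s3.png

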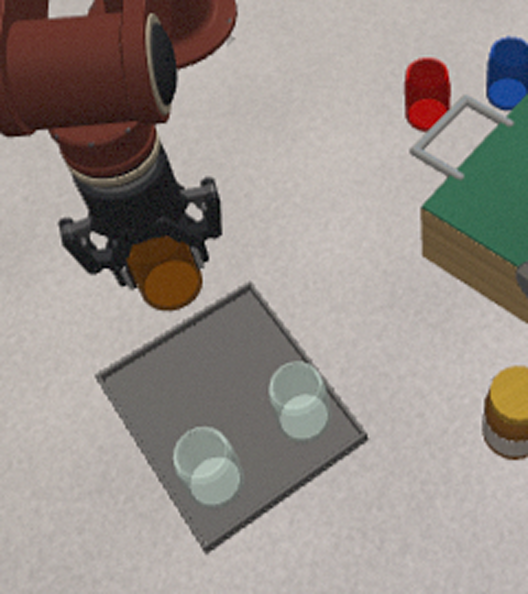

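The jar is held above the near half of the tray, foot at crop (172,287), with both clear jars clear of it. I'll lower it and watch the force at the end.

```bash

python3 -m handwheel '[[0,0,0,0,0,0.15,0],[0,0,0,-0.02,-0.01,0.4,0],[0,0,0,-0.02,-0.01,0.7,0],[0,0,0,-0.02,-0.01,1,0]]'
python3 -m handwheel '[[0,0,0,0,0,0.2,0],[0,0,0,0,0,0.4,0],[0,0,0,0,0,0.55,0],[0,0,0,0,0,0.64,0],[0,0,0,0,0,0.64,0],[0,0,0,0,0,0.64,0]]'
python3 - <<'E'
from h import *
import cv2
o=readout.get_obs();c=cam("scene")
print(o["ee_pos"],tool([.538,-.224,.033]),(proj(c,o["ee_pos"]-[0,0,.028])-[100,170])*4)
cv2.imwrite("pics/s4.png",cv2.resize(cams.grab_frame("scene")[170:310,100:260],None,fx=4,fy=4,interpolation=2))
E
```

```text
time: 6.55
ee_pos: [0.5386, -0.2233, 0.1105]
tcp_rot: [180.0, 0.0, 163.8]
wrist_force: [-0.2, -0.1, -1.8]
opening: 0.0572
grasp_force: 27.3
time: 7.15
ee_pos: [0.5392, -0.2245, 0.0489]
tcp_rot: [-180.0, 0.1, 163.7]
wrist_force: [0.2, -0.5, -2.0]
opening: 0.0577
grasp_force: 27.3
[ 0.53915037 -0.2244862   0.04887842] [0.013 0.001 0.159] [288.98115453 467.7196163 ]
```

View pics/s4.png

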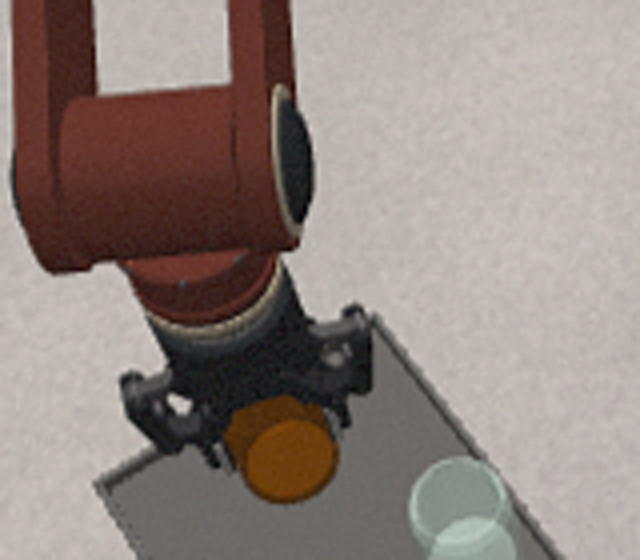

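The jar is upright inside the tray's near half. Its foot is at crop (290,460), against a predicted (289,468), so it has not slipped. I'll ease it down the last 16 mm.

```bash

python3 -m handwheel '[[0,0,0,0,0,0.04,0],[0,0,0,0,0,0.08,0],[0,0,0,0,0,0.11,0],[0,0,0,0,0,0.13,0],[0,0,0,0,0,0.14,0],[0,0,0,0,0,0.14,0]]'
python3 -m handwheel '[[0,0,0,0,0,0.01,0],[0,0,0,0,0,0.01,0],[0,0,0,0,0,0.01,0]]' 20
```

```text
time: 7.8
ee_pos: [0.5385, -0.2243, 0.034]
tcp_rot: [180.0, -0.0, 163.7]
wrist_force: [-0.5, 0.0, -2.1]
opening: 0.0577
grasp_force: 27.3
time: 8.1
ee_pos: [0.5387, -0.2244, 0.0334]
tcp_rot: [-180.0, 0.0, 163.7]
wrist_force: [0.3, -0.5, -2.0]
opening: 0.0573
grasp_force: 27.3
```

```bash

python3 -m handwheel '[[0,0,0,0,0,0.01,0],[0,0,0,0,0,0.01,0],[0,0,0,0,0,0.01,0]]'
python3 -m handwheel '[[0,0,0,0,0,0.01,0],[0,0,0,0,0,0.01,0],[0,0,0,0,0,0.01,0]]'
python3 -m handwheel '[[0,0,0,0,0,0.01,0],[0,0,0,0,0,0.01,0],[0,0,0,0,0,0.01,0]]'
```

```text
time: 8.4
ee_pos: [0.5389, -0.2245, 0.0332]
tcp_rot: [-180.0, 0.0, 163.7]
wrist_force: [-3.3, 1.7, 5.7]
opening: 0.0573
grasp_force: 27.9
time: 8.7
ee_pos: [0.5389, -0.2245, 0.0331]
tcp_rot: [-180.0, -0.0, 163.7]
wrist_force: [-5.0, 2.7, 10.6]
opening: 0.0573
grasp_force: 28.5
time: 9.0
ee_pos: [0.539, -0.2246, 0.0331]
tcp_rot: [-180.0, -0.0, 163.7]
wrist_force: [-8.7, 3.9, 16.7]
opening: 0.0576
grasp_force: 28.9
```

```bash

python3 -m handwheel '[[0,0,0,0,0,-0.02,0],[0,0,0,0,0,-0.02,0.3],[0,0,0,0,0,-0.02,0.4],[0,0,0,0,0,-0.02,0.5],[0,0,0,0,0,-0.02,0.6],[0,0,0,0,0,-0.02,0.8],[0,0,0,0,0,-0.02,1],[0,0,0,0,0,-0.02,1]]'
python3 -m handwheel '[[0,0,0,0,0,-0.05,1],[0,0,0,0,0,-0.15,1],[0,0,0,0,0,-0.3,1],[0,0,0,0,0,-0.6,1],[0,0,0,0,0,-1,1],[0,0,0,0,0,-1,1]]'
python3 -m handwheel '[[0,0,0,0,0,-0.3,1],[0,0,0,0,0,-0.6,1],[0,0,0,0,0,-0.9,1],[0,0,0,0,0,-0.9,1]]'
python3 - <<'E'
from h import *
import cv2
print(readout.get_obs()["ee_pos"])
w=cams.grab_frame("wrist");s=cams.grab_frame("scene")[200:400,100:280]
cv2.imwrite("pics/s5.png",np.hstack([cv2.resize(s,(378,420)),w[:, 100:500]]))
E
```

```text
time: 9.8
ee_pos: [0.5386, -0.2244, 0.0322]
tcp_rot: [180.0, -0.0, 163.7]
wrist_force: [-0.3, 0.1, -0.8]
opening: 0.085
grasp_force: 0.0
time: 10.4
ee_pos: [0.5428, -0.2267, 0.1413]
tcp_rot: [-179.8, 0.8, 163.7]
wrist_force: [1.0, -0.7, 1.4]
opening: 0.0856
grasp_force: 0.0
time: 10.8
ee_pos: [0.5412, -0.2258, 0.2294]
tcp_rot: [-179.9, 0.6, 163.7]
wrist_force: [0.6, -0.2, 0.7]
opening: 0.0854
grasp_force: 0.0
[ 0.5412187  -0.22580755  0.22944189]
```

View pics/s5.png

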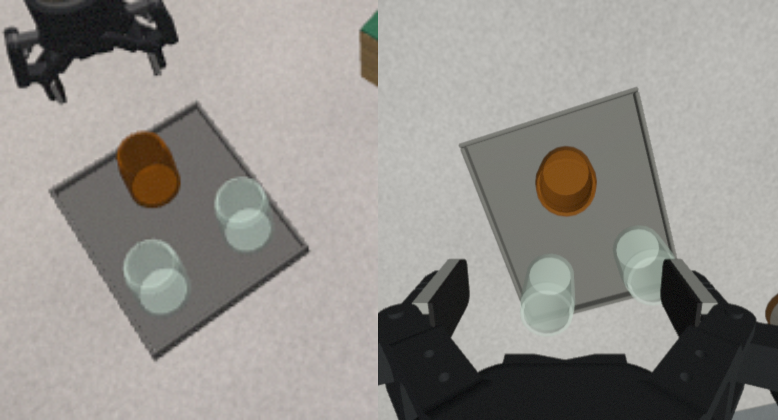

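The amber jar stands upright in the near half of the tray, scene crop (150,170) and wrist crop (566,180). Both clear jars are undisturbed. Next I go to the handle, turning the tool 57.5° so the fingers close across the bar.

```bash

python3 -m handwheel '[[0,0,0,0.2,0.3,0,1],[0,0,0,0.35,0.6,0,1],[0,0,0,0.5,1,0,1]]'
python3 -m handwheel '[[0,0,0,0.2,0.3,0,1],[0,0,0,0.35,0.6,0,1],[0,0,0,0.5,1,0,1]]'
python3 -m handwheel '[[0,0,0.08,0.2,0.3,0,0.4],[0,0,0.17,0.4,0.6,0,0.4],[0,0,0.26,0.6,0.8,0,0.4],[0,0,0.35,0.7,1,0,0.4],[0,0,0.44,0.7,1,0,0.4],[0,0,0.53,0.7,1,0,0.4],[0,0,0.62,0.7,1,0,0.4],[0,0,0.669,0.7,1,0,0.4],[0,0,0.669,0.7,1,0,0.4],[0,0,0.669,0.7,1,0,0.4]]'
python3 - <<'E'
from h import *
import cv2
c=cam("wrist");cv2.imwrite("pics/w6.png",cams.grab_frame("wrist"))
print(readout.get_obs()["q"].round(),proj(c,[.4555,.1989,.103]),proj(c,[.4835,.1017,.103]),tool([.4695,.1503,.084]))
E
```

```text
time: 11.2
ee_pos: [0.5173, -0.1137, 0.2202]
tcp_rot: [180.0, -0.2, 163.6]
wrist_force: [1.7, -0.1, 0.6]
opening: 0.0849
grasp_force: 0.0
time: 11.5
ee_pos: [0.4973, -0.0034, 0.2204]
tcp_rot: [-180.0, -0.2, 163.6]
wrist_force: [-0.1, 0.9, -0.0]
opening: 0.0855
grasp_force: 0.0
time: 12.5
ee_pos: [0.4591, 0.1112, 0.2211]
tcp_rot: [-179.9, -0.0, 106.3]
wrist_force: [0.2, -0.1, 0.5]
opening: 0.0598
grasp_force: 0.0
[  5. -18. 113.   0.  86. -12.] [313.62155955  93.14701239] [310.54760241 219.78332874] [0.346 0.21  1.373]
```

View pics/w6.png

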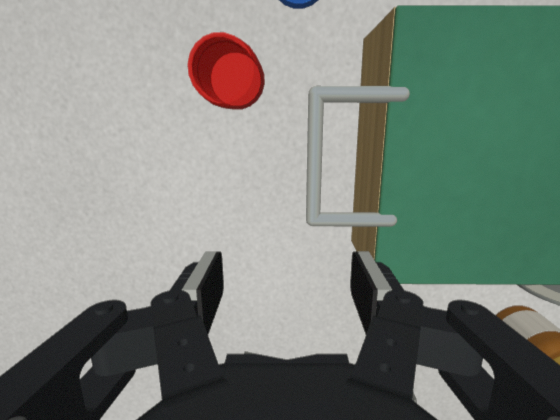

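The bar ends are at (316,93) and (313,220), within 2.5 px of prediction, so I shift about 2 mm in tool y. I'll line up and go down with the fingers 60 mm open.

```bash

python3 -m handwheel '[[0,0,0,0.17,0.11,0,0.4],[0,0,0,0.345,0.23,0,0.4],[0,0,0,0.345,0.23,0.2,0.4],[0,0,0,0.345,0.23,0.45,0.4],[0,0,0,0.345,0.23,0.7,0.4],[0,0,0,0.345,0.23,0.9,0.4],[0,0,0,0.345,0.23,0.9,0.4]]'
python3 -m handwheel '[[0,0,0,0,0,0.15,0.4],[0,0,0,0,0,0.3,0.4],[0,0,0,0,0,0.42,0.4],[0,0,0,0,0,0.46,0.4],[0,0,0,0,0,0.46,0.4],[0,0,0,0,0,0.46,0.4]]'
python3 -m handwheel '[[0,0,0,0,0,0,0],[0,0,0,0,0,0,-0.4],[0,0,0,0,0,0,-0.6],[0,0,0,0,0,0,-0.7],[0,0,0,0,0,0,-0.8],[0,0,0,0,0,0,-0.9],[0,0,0,0,0,0,-0.9],[0,0,0,0,0,0,-0.9]]' 25
```

```text
time: 13.25
ee_pos: [0.4696, 0.1504, 0.1284]
tcp_rot: [-179.6, -0.1, 106.2]
wrist_force: [0.2, 0.9, -0.7]
opening: 0.0601
grasp_force: 0.0
time: 13.85
ee_pos: [0.4726, 0.1509, 0.0867]
tcp_rot: [180.0, 0.0, 106.2]
wrist_force: [0.4, -0.3, 1.1]
opening: 0.0597
grasp_force: 0.0
time: 14.65
ee_pos: [0.4705, 0.1503, 0.0857]
tcp_rot: [-179.7, 0.0, 106.2]
wrist_force: [-6.0, -2.2, 2.4]
opening: 0.0113
grasp_force: 24.6
```

```bash

python3 -m handwheel '[[0,0,0,0,-0.015,-0.16,-0.9],[0,0,0,0,0,-0.33,-0.9],[0,0,0,0,0.03,-0.49,-0.9],[0,0,0,0,0.07,-0.65,-0.9],[0,0,0,0,0.12,-0.81,-0.9],[0,0,0,0,0.18,-0.96,-0.9],[0,0,0,0,0.18,-0.96,-0.9],[0,0,0,0,0.18,-0.96,-0.9]]'
python3 - <<'E'
from h import *
o=readout.get_obs();R=.235;u=np.array([.9605,.2785,0])
p0=np.array([.4705,.1503,.0857]);d=o["ee_pos"]-p0;print(d@u,d[2],np.degrees(np.arctan2(d[2],R-d@u)),np.hypot(d[2],R-d@u),o["wrist_force"])
for t in np.arange(.42,1.2,.05):print(t.round(2),((R*(1-np.cos(t))-20.3e-3)*10).round(3),((R*np.sin(t)-.0958)*10).round(3))
E
```

```text
time: 15.45
ee_pos: [0.4927, 0.1567, 0.1833]
tcp_rot: [179.5, -0.0, 106.2]
wrist_force: [12.4, 3.7, -8.2]
opening: 0.0113
grasp_force: 25.6
0.02307678832541332 0.09758701974748865 24.725263107999588 0.23331239587657662 [12.44846203  3.69968935 -8.15331271]
0.42 0.001 0.0
0.47 0.052 0.106
0.52 0.108 0.21
0.57 0.169 0.31
0.62 0.234 0.407
0.67 0.305 0.501
0.72 0.38 0.592
0.77 0.46 0.678
0.82 0.544 0.76
0.87 0.632 0.838
0.92 0.723 0.912
0.97 0.819 0.98
1.02 0.917 1.044
1.07 1.019 1.103
1.12 1.123 1.157
1.17 1.23 1.206
```

```bash

python3 -m handwheel '[[0,0,0,0,0.07,-0.09,-0.9],[0,0,0,0,0.14,-0.19,-0.9],[0,0,0,0,0.2,-0.29,-0.9],[0,0,0,0,0.265,-0.39,-0.9],[0,0,0,0,0.335,-0.48,-0.9],[0,0,0,0,0.41,-0.57,-0.9],[0,0,0,0,0.49,-0.66,-0.9],[0,0,0,0,0.575,-0.74,-0.9],[0,0,0,0,0.575,-0.74,-0.9],[0,0,0,0,0.575,-0.74,-0.9]]'
cat >> h.py <<'E'
def cov():
    o=readout.get_obs();R=.235;u=np.array([.9605,.2785,0]);d=o["ee_pos"]-np.array([.4705,.1503,.0857])
    F=o["wrist_force"];t=np.arctan2(d[2],R-d@u)
    print("theta",t.round(3),"rad",np.hypot(d[2],R-d@u).round(4),"Fradial_in",(F@(u*np.cos(t)-np.array([0,0,np.sin(t)]))).round(1),"Ftan",(F@(u*np.sin(t)+np.array([0,0,np.cos(t)]))).round(1),o["grasp_force"])
E
python3 -c "from h import *;cov()"
```

```text
time: 16.45
ee_pos: [0.5453, 0.172, 0.2587]
tcp_rot: [180.0, 0.0, 106.2]
wrist_force: [-5.6, -2.2, 6.1]
opening: 0.0109
grasp_force: 25.6
theta 0.834 rad 0.2337 Fradial_in -8.6 Ftan -0.3 25.634357929229736
```

```bash

python3 -m handwheel '[[0,0,0,0,0.075,-0.09,-0.9],[0,0,0,0,0.165,-0.165,-0.9],[0,0,0,0,0.26,-0.235,-0.9],[0,0,0,0,0.36,-0.3,-0.9],[0,0,0,0,0.46,-0.36,-0.9],[0,0,0,0,0.565,-0.41,-0.9],[0,0,0,0,0.63,-0.44,-0.9],[0,0,0,0,0.63,-0.44,-0.9],[0,0,0,0,0.63,-0.44,-0.9],[0,0,0,0,0.63,-0.44,-0.9]]'
python3 - <<'E'
from h import *
import cv2
cov()
s=cams.grab_frame("scene")[120:320,240:440];cv2.imwrite("pics/s7.png",cv2.convertScaleAbs(cv2.resize(s,(600,600),interpolation=2),alpha=1.4))
E
```

```text
time: 17.45
ee_pos: [0.6053, 0.1893, 0.301]
tcp_rot: [179.9, 0.0, 106.2]
wrist_force: [-1.3, -1.3, 2.8]
opening: 0.0113
grasp_force: 25.1
theta 1.157 rad 0.2352 Fradial_in -3.3 Ftan -0.3 25.09096920490265
```

View pics/s7.png

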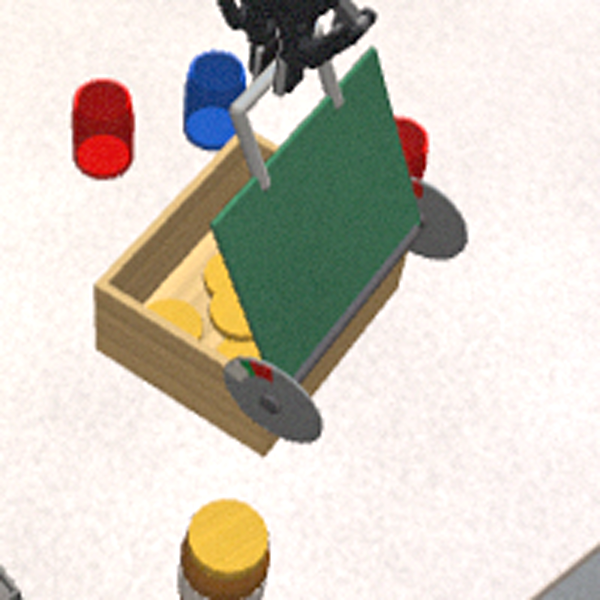

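The cover is raised with its side edge in the red arc near (262,372). The bar is held and the lids show inside the box. I'll ease it back to about 0.875 rad.

```bash

python3 -m handwheel '[[0,0,0,0,-0.05,0.025,-0.9],[0,0,0,0,-0.11,0.05,-0.9],[0,0,0,0,-0.16,0.08,-0.9],[0,0,0,0,-0.21,0.107,-0.9],[0,0,0,0,-0.26,0.135,-0.9],[0,0,0,0,-0.31,0.168,-0.9],[0,0,0,0,-0.36,0.2,-0.9],[0,0,0,0,-0.405,0.234,-0.9],[0,0,0,0,-0.45,0.265,-0.9],[0,0,0,0,-0.48,0.29,-0.9]]'
python3 -m handwheel '[[0,0,0,0,-0.03,0.02,-0.9],[0,0,0,0,-0.055,0.045,-0.9],[0,0,0,0,-0.06,0.045,-0.9],[0,0,0,0,-0.06,0.045,-0.9],[0,0,0,0,-0.06,0.045,-0.9],[0,0,0,0,-0.06,0.045,-0.9],[0,0,0,0,-0.06,0.045,-0.9],[0,0,0,0,-0.06,0.045,-0.9]]'
python3 - <<'E'
from h import *
import cv2
cov()
f=cams.grab_frame("scene");cov();s=f[120:320,240:440]
cv2.imwrite("pics/s8.png",np.hstack([cv2.convertScaleAbs(cv2.resize(s,(500,500),interpolation=2),alpha=1.4),cv2.resize(f[240:390,110:200],(300,500))]))
E
```

```text
time: 18.5
ee_pos: [0.5584, 0.1758, 0.2708]
tcp_rot: [-179.9, 0.0, 106.2]
wrist_force: [-3.3, -2.9, 6.8]
opening: 0.0109
grasp_force: 25.9
time: 19.3
ee_pos: [0.5535, 0.1744, 0.2666]
tcp_rot: [180.0, 0.0, 106.2]
wrist_force: [-0.9, -2.8, 0.9]
opening: 0.011
grasp_force: 25.7
theta 0.883 rad 0.2341 Fradial_in -1.7 Ftan -0.7 25.687226951122284
theta 0.883 rad 0.2341 Fradial_in -1.4 Ftan -0.2 25.670974552631378
```

View pics/s8.png

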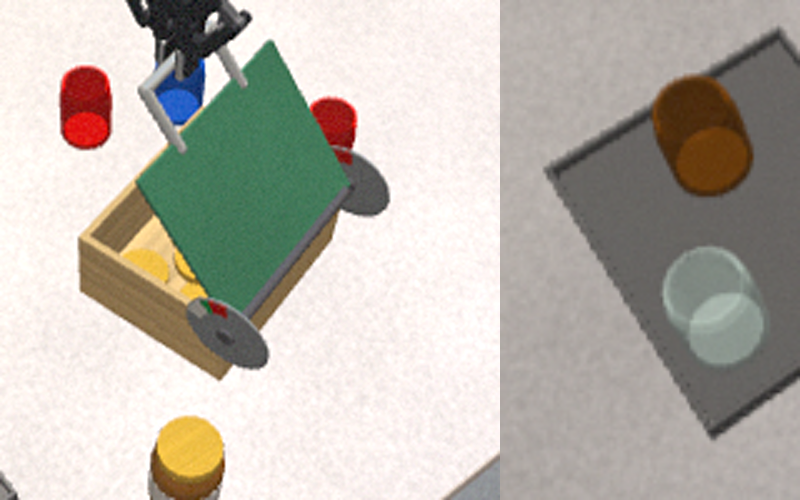

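The cover is held with its edge in the green arc near (207,304), about 0.88 rad and still. The amber jar stands in the tray at (700,135). I'm handing in.

```bash
python3 -c "
from station import ticket
print(ticket.hand_in())"
```

```text
the job is handed in; nothing more can be done
None
```

I handed the job in at about 19 s; no verdict came back. The amber jar stands upright in the tray's near half, and the cover went up to about 1.16 rad and is now held still at about 0.88 rad (measured from the arm's position, about ten degrees below balance), still in the grip.

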